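Put the scoop away and snap the bean bins shut

ROBOT

A 6-joint arm with a two-finger parallel gripper is mounted at the origin on the work surface. World frame = base frame: x ahead of the robot, y to its left, z up, the work surface at z = 0. Lengths are in m, angles in rad, forces in N, time in s.
With the tool pointing down it reaches from about 0.3 to 0.875 m from the base axis. Payload 4.2 kg.
Tool frame: the origin (TCP) lies midway between the tips of the shut fingers; the grasp point (between the pads) lies 19 mm behind it; z points along the fingers, y is the direction in which the jaws open and shut (so a half turn about z gives the same grasp; the last joint's range is limited). The gripper opens to 85 mm and grips with 20 to 120 N. Pads are 22 mm wide; open, the fingers measure 114 mm over their backs; the gripper's body (76 mm by 85 mm) begins 54 mm behind the grasp point. The pads swing forward as they close: fully open they stand 13 mm farther back than shut.
Start: joints at [-1.367, 0.32, 1.565, -0, 1.257, -0.02], TCP at [0.128, -0.561, 0.231] pointing down, gripper open.
Joint ranges: [-3.11, 3.11], [-0.84, 2.01], [0.21, 2.61], [-1.34, 4.49], [0.05, 2.63], [-2.56, 2.56]. Speed limits (rad/s): [2.57, 2.57, 3.14, 3.14, 3.14, 3.14].

INTERFACE

Orientations are given as a unit quaternion [x, y, z, w].
In Python, from cell import ctrl, imaging gives the robot as it stands. Calls block until the motion is done:
- ctrl.goto(position, orientation): joint-space move of the TCP to a pose.
- ctrl.move_l(position, rotation=None, rate=0.15): straight line of the TCP; rotation=None keeps the orientation; rate is the mean speed in m/s.
- ctrl.movej(angles): joint-space move.
- ctrl.move_gripper(opening, grip_force=None): finger opening in m; grip_force is the grip in N (None keeps the last); returns when the fingers have stopped.
- ctrl.dwell(seconds).
- ctrl.inverse_kinematics(position, orientation): joint angles nearest the present ones, or None.
- ctrl.get_obs(): the state.
- imaging.read_camera(name): name is "scene" or "top" or "wrist"; returns a dict with "frame" (480x640x3 uint8, red, green, blue), "range_z" (480x640 float32, m along the optical axis (not along the pixel's ray), 0 where there is no reading), "vertical_fov" (degrees; the focal length in pixels is half the picture's height over the tangent of half this angle, whatever the lens; pixels are square), "cx", "cy" (the principal point, pixels), "k1" (the pictures are not rectified: a ray, as slopes to the right and down, at radius r is drawn at 1 + k1 r^2 times it, then the intrinsics apply), "R" (3x3) and "t" (3): a world point X has camera coordinates R X + t; the wrist camera has in their place "mount" (4x4, takes a point from camera to tool coordinates, whose origin is the TCP and whose axes are the flange's). Camera axes: x right, y down, z forward; pixel columns grow to the right and rows downward; lengths in m; the calibration is good to about 2 mm. A picture is of the moment at which its call begins: read the wrist's pose just before it.
A pose or a line that the arm cannot do raises ctrl.MotionError and nothing moves.
- ctrl.hand_in(): hands the job in, once; it reports no verdict.
Trained networks look in a picture, given as the dict that the camera call returned (one of the last four; its "shot" number tells which), for a name from the list of things; names that differ only in an ending like _2 or _b are one class to them, and where a whole thing is asked for, a point or a joint stands for the part that bears it (a point fixed in the world has none). Each returns a list of dicts, best first, with "conf" (0 to 1); they miss things now and then, are a little off and sometimes report something else, mostly with a low value. They report only what shows in the picture. A call takes as long as a camera call. They do not tell look-alikes from the thing itself.
- imaging.boxes_of(picture, name): "rect" ([left, top, right, bottom] in pixels, round what is visible of it).
- imaging.outline_of(picture, name): "pixels" (480x640 bool, what is visible of it) and "rect" ([left, top, right, bottom] in pixels, round what is visible of it).
- imaging.spot_point(picture, name): "location" ([column, row] in pixels: a listed point, or the origin of a listed thing).
The state is a dict: "time_s": time; "joint_positions": joint angles; "joint_velocities": joint speeds; "joint_efforts": joint torques, N m; "eef_pos": TCP position; "eef_rot": TCP orientation; "force": force on the tool from outside, world axes, zero at the start; "torque": the same for the moment, N m; "finger_gap": finger opening in m.
Only numpy, scipy, OpenCV 4.12 (cv2) and the standard library are available. Lean on these libraries where they do the work, as an engineer would, in place of code of your own. Each camera call takes 0.05 s, during which the arm holds its last target.

TASK

Unhook the copper scoop basket from its stand and put it inside the empty bin with the green cover, and press the covers of all three bins (green, white and black) down until they snap fully shut. Leave the bottle, jug, cups and other things on the counter standing where they are.

Things in the scene. Friction and masses are not known exactly. Their poses are not given: they have to be found in the camera images.
- basket: Loose copper scoop basket, 80 g, 112 mm high. Origin: centre of its underside; z up. Cup 50 mm across, 22 mm high; two thin uprights at y = +-24 mm; crown bar along y, 6 mm thick, 44 mm long, axis at z = 78; above it a black grip tab 10 (x) by 22 (y) mm, z = 79 to 112. It starts hung by the crown bar in the hook's well, upright, yaw within 0.1 rad of the hook's; hook wire passes under the bar along x.
- basket_tab (a point): Point on the axis of the basket's black grip tab, 103 mm above its underside: a good height to grip across the 22 mm width (along y). Fingertips must not reach more than 20 mm below it there (crown bar). Axes as the basket.
- hook: Fixed steel hook stand. Origin on the counter below the hook's well; z up. Open towards its own -x (roughly the robot). 8 mm wire in the plane y = 0: from a post at x = +80 mm (top z = 202) down to the well (x = 0, wire axis z = 170), then up to the tip at x = -23. To free the basket raise it 32 to 46 mm (38 is best), then draw it along the hook's -x by 80 mm. Foot x = 0 to 100, 60 wide, 12 high.
- hook_tip (a point): Top of the upturned tip of the hook, at x = -23 mm, z = 202 mm in the hook's frame.
- bin_green: Green-covered bin: EMPTY; the scoop basket belongs in it. Fixed pink box, 100 by 100 mm outside, walls 4 mm, rim at z = 132 mm, inner floor at z = 4 mm (inside 92 by 92 mm). Origin: centre of its underside; z up; the cover's hinge lies along y at x = +50 mm, z = 133 mm; the latch is in the middle of the -x side, which faces roughly the robot.
- cover_green (a joint): Angle (rad) of the green cover: 0 = shut flat on the rim, 1.57 = upright, 1.95 = stop; starts 1.6 to 1.9. Cover 100 mm wide, 5 thick, 104 long from the hinge, with a lip at 106 to 112, 44 wide, 13 deep. Stiff hinge (0.05 N m): stays where let go. From 0.12 rad a sprung latch resists; 9 to 12 N down on the press pad snaps it past, then it reads below 0.03 and holds; 25 N does no harm.
- cover_green_press (a point): Middle of the grey press pad (30 by 22 mm) on the outer (top when shut) face of the green cover, 90 mm from the hinge. Cover's x points from lip to hinge, z out of the outer face. When shut it is at x = -40 mm, z = 138 mm in the bin's frame.
- bin_white: White-covered bin, holding dark beans. Fixed pink box, 100 by 100 mm outside, walls 4 mm, rim at z = 132 mm, filled to about z = 60 mm. Origin: centre of its underside; z up; the cover's hinge lies along y at x = +50 mm, z = 133 mm; the latch is in the middle of the -x side, which faces roughly the robot.
- cover_white (a joint): Angle (rad) of the white cover: 0 = shut flat on the rim, 1.57 = upright, 1.95 = stop; starts 0.7 to 1.8. Cover 100 mm wide, 5 thick, 104 long from the hinge, with a lip at 106 to 112, 44 wide, 13 deep. Stiff hinge (0.05 N m): stays where let go. From 0.12 rad a sprung latch resists; 9 to 12 N down on the press pad snaps it past, then it reads below 0.03 and holds; 25 N does no harm.
- cover_white_press (a point): Middle of the grey press pad (30 by 22 mm) on the outer (top when shut) face of the white cover, 90 mm from the hinge. Cover's x points from lip to hinge, z out of the outer face. When shut it is at x = -40 mm, z = 138 mm in the bin's frame.
- bin_black: Black-covered bin, holding light brown beans. Fixed pink box, 100 by 100 mm outside, walls 4 mm, rim at z = 132 mm, filled to about z = 60 mm. Origin: centre of its underside; z up; the cover's hinge lies along y at x = +50 mm, z = 133 mm; the latch is in the middle of the -x side, which faces roughly the robot.
- cover_black (a joint): Angle (rad) of the black cover: 0 = shut flat on the rim, 1.57 = upright, 1.95 = stop; starts 0.7 to 1.8. Cover 100 mm wide, 5 thick, 104 long from the hinge, with a lip at 106 to 112, 44 wide, 13 deep. Stiff hinge (0.05 N m): stays where let go. From 0.12 rad a sprung latch resists; 9 to 12 N down on the press pad snaps it past, then it reads below 0.03 and holds; 25 N does no harm.
- cover_black_press (a point): Middle of the grey press pad (30 by 22 mm) on the outer (top when shut) face of the black cover, 90 mm from the hinge. Cover's x points from lip to hinge, z out of the outer face. When shut it is at x = -40 mm, z = 138 mm in the bin's frame.
- syrup: Amber bottle, 60 mm across, 230 mm high. Loose bystander, to be left where it is. Origin: centre of its underside.
- pitcher: Dark steel milk jug, 74 mm across with a handle, 105 mm high. Loose bystander, to be left where it is. Origin: centre of its underside.
- cup: Grey-green coffee mug, 72 mm across with a handle, 62 mm high. Loose bystander, to be left where it is. Origin: centre of its underside.
- demitasse: White espresso cup, 52 mm across, 55 mm high. Loose bystander, to be left where it is. Origin: centre of its underside.
- tamper: Steel tamper, 54 mm across, 82 mm high. Loose bystander, to be left where it is. Origin: centre of its underside.
- shaker: Brown jar shaker with steel cap, 42 mm across, 85 mm high. Loose bystander, to be left where it is. Origin: centre of its underside.
- spoon: Steel spoon lying flat, 120 mm long. Loose bystander, to be left where it is. Origin at mid-length underneath.
Not all that is in view belongs to the job. Leave any blue or yellow look-alike of the basket alone.

How it is judged:
By the outcome, as a careful person would: the job done as asked, in the order asked, and still so for the second after the job is handed in, with the robot touching nothing.
It also fails if it takes over 72 s, if anything falls off the work surface, if the arm or the gripper's body presses on something with over 40 N, if the wrist force passes 120 N, or if a joint passes its speed limit or range.

## Working session

There is one attempt and no reset: what is moved stays moved. The work goes in short steps, each a Python script; the robot and the scene stay as the last script left them, time stands still between calls to the robot, and variables do not carry over. Pictures are saved under pics/ and viewed, and the job is handed in when it is done.

```bash
ls -la; mkdir -p pics
cat > h.py <<'E'
import numpy as np, cv2
from cell import ctrl, imaging
def save(im,n): cv2.imwrite('pics/'+n+'.png',cv2.cvtColor(im,cv2.COLOR_RGB2BGR))
def K(p):
    f=240/np.tan(np.radians(p['vertical_fov'])/2); return f
def rays(p,uv):
    f=K(p); uv=np.atleast_2d(np.array(uv,float))
    d=np.stack([(uv[:,0]-p['cx'])/f,(uv[:,1]-p['cy'])/f],1); s=d.copy()
    for _ in range(20): s=d/(1+p['k1']*(s**2).sum(1,keepdims=True))
    return s
def ext(p,obs=None):
    if 'R' in p: return np.array(p['R']),np.array(p['t'])
    from scipy.spatial.transform import Rotation as Ro
    T=np.eye(4);T[:3,:3]=Ro.from_quat(obs['eef_rot']).as_matrix();T[:3,3]=obs['eef_pos']
    M=T@np.array(p['mount']); R=M[:3,:3].T; return R,-R@M[:3,3]
def cloud(p,mask=None,obs=None):
    z=p['range_z']; m=z>0
    if mask is not None: m=m&mask
    v,u=np.nonzero(m); s=rays(p,np.stack([u,v],1)); zz=z[v,u]
    C=np.c_[s*zz[:,None],zz]; R,t=ext(p,obs)
    return (C-t)@R, np.stack([u,v],1)
def project(p,X,obs=None):
    R,t=ext(p,obs); C=np.atleast_2d(X)@R.T+t; s=C[:,:2]/C[:,2:]
    s=s*(1+p['k1']*(s**2).sum(1,keepdims=True)); return s*K(p)+[p['cx'],p['cy']]
E
python3 - <<'E'
from h import *
for n in ['scene','top','wrist']:
    p=imaging.read_camera(n); save(p['frame'],n+'0'); print(n,p['vertical_fov'],p['k1'],p.get('R'),p.get('t'),p.get('mount'))
print(ctrl.get_obs())
E
```

```text
total 12
drwxr-xr-x  3 agent agent 4096 Dec  7 02:04 .
drwxr-xr-x 23 root  root  4096 Dec  7 02:04 ..
drwxr-xr-x  2 agent agent 4096 Dec  7 02:04 pics
scene 57.49781123783693 0.0006067828931049371 [[ 0.87780922  0.47865308  0.01849892]
 [ 0.35042708 -0.61536575 -0.70606363]
 [-0.32657593  0.62627169 -0.70790673]] [-0.54434896 -0.05287373  1.41263567] None
top 51.64481106219145 -0.09927806346595322 [[-0.00631039 -0.99978212  0.01989695]
 [-0.99617852  0.00455182 -0.08722175]
 [ 0.08711218 -0.02037132 -0.9959902 ]] [0.04002819 0.57415532 1.46258056] None
wrist 61.71692904413247 -0.03600986300513881 None None [[-5.69864949e-04 -9.59395132e-01 -2.82064985e-01  7.16499834e-02]
 [ 9.99998689e-01 -9.74243594e-04  1.29339117e-03  1.17117456e-03]
 [-1.51567319e-03 -2.82063878e-01  9.59394430e-01 -1.41892962e-01]
 [ 0.00000000e+00  0.00000000e+00  0.00000000e+00  1.00000000e+00]]
{'time_s': 0.15, 'joint_positions': array([-1.36697372e+00,  3.20134315e-01,  1.56536800e+00,  2.15266618e-05,
        1.25744536e+00, -1.99756646e-02]), 'joint_velocities': array([-0.0006714 , -0.00056512, -0.00195593,  0.00013619,  0.00046688,
        0.00098137]), 'joint_efforts': array([ 3.93501159e-04, -4.15841746e+01, -2.34344566e+01, -3.03048500e-05,
        5.90872791e-03, -5.14647354e-06]), 'eef_pos': array([ 0.12756027, -0.56030262,  0.23069355]), 'eef_rot': array([ 9.93745965e-01,  1.11662432e-01, -5.19978690e-05, -6.75591628e-04]), 'force': array([-0.47470535, -0.486566  ,  1.0978102 ]), 'torque': array([0.04403419, 0.02805024, 0.05627671]), 'finger_gap': 0.08553620783048858}
```

View pics/scene0.png

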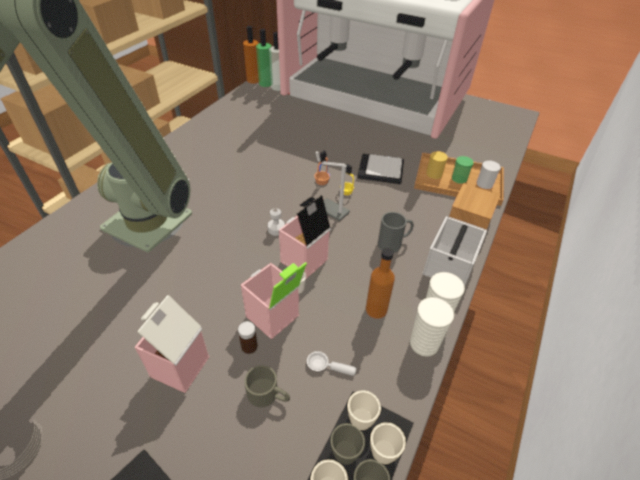

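View pics/top0.png

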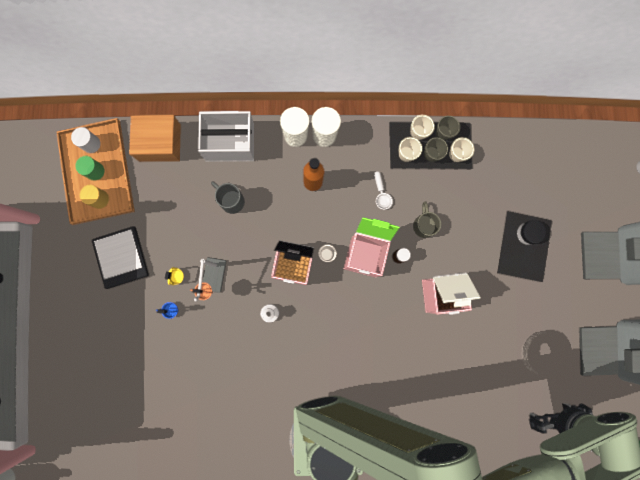

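The scene view shows the white bin at (175,345), the green at (270,300), the black at (305,245) and the copper basket on its hook at (322,178), with a yellow look-alike at (348,186). In the top view the hook is at about (203,290), with blue at (170,311) and yellow at (175,277).

Run:
```python
from h import *
ps={n:imaging.read_camera(n) for n in ['scene','top']}
for nm in ['basket','hook','bin_green','bin_white','bin_black','syrup','pitcher','cup','demitasse','tamper','shaker','spoon']:
    for n,p in ps.items():
        for d in imaging.outline_of(p,nm)[:3]:
            X,_=cloud(p,d['pixels'])
            if len(X)<5: continue
            print(nm,n,round(d['conf'],2),[int(a) for a in d['rect']],'med',np.median(X,0).round(3),'lo',np.percentile(X,3,0).round(3),'hi',np.percentile(X,97,0).round(3))
for nm in ['hook','hook_tip','basket_tab','bin_green','bin_white','bin_black']:
    for n,p in ps.items():
        for d in imaging.spot_point(p,nm)[:2]: print(nm,n,d)
X,uv=cloud(ps['top']); np.save('top.npy',X)
```

```text
basket scene 0.7 [311, 150, 330, 186] med [0.446 0.352 0.116] lo [ 0.349  0.324 -0.002] hi [0.469 0.521 0.209]
basket scene 0.49 [269, 208, 284, 233] med [0.388 0.16  0.028] lo [0.364 0.144 0.005] hi [0.4   0.182 0.081]
basket scene 0.48 [343, 165, 357, 197] med [0.499 0.452 0.021] lo [0.464 0.432 0.001] hi [0.518 0.561 0.114]
basket top 0.8 [192, 283, 212, 301] med [0.448 0.347 0.109] lo [0.426 0.326 0.005] hi [0.468 0.37  0.212]
basket top 0.72 [159, 300, 178, 319] med [0.394 0.47  0.011] lo [ 0.371  0.446 -0.003] hi [0.414 0.492 0.112]
basket top 0.48 [164, 269, 187, 284] med [0.491 0.454 0.01 ] lo [ 0.47   0.434 -0.001] hi [0.515 0.47  0.113]
hook scene 0.61 [318, 156, 352, 219] med [0.523 0.334 0.014] lo [0.463 0.308 0.004] hi [0.545 0.369 0.196]
hook top 0.67 [271, 239, 314, 263] med [0.554 0.094 0.208] lo [0.529 0.048 0.142] hi [0.581 0.136 0.241]
bin_green scene 0.65 [243, 261, 304, 341] med [ 0.581 -0.13   0.096] lo [ 0.496 -0.173  0.005] hi [ 0.626 -0.059  0.242]
bin_green top 0.7 [346, 218, 396, 276] med [ 0.577 -0.123  0.083] lo [ 0.498 -0.168 -0.001] hi [ 0.626 -0.062  0
[... 2985 characters left out ...]
}
hook_tip top {'location': [195.0, 301.7], 'conf': 0.95}
basket_tab scene {'location': [325.5, 155.6], 'conf': 0.71}
basket_tab scene {'location': [324.8, 156.8], 'conf': 0.57}
basket_tab top {'location': [168.4, 275.0], 'conf': 0.82}
basket_tab top {'location': [162.6, 311.2], 'conf': 0.59}
bin_green scene {'location': [273.7, 314.5], 'conf': 0.85}
bin_green top {'location': [362.5, 258.4], 'conf': 0.94}
bin_white scene {'location': [180.0, 365.5], 'conf': 0.61}
bin_white top {'location': [440.4, 297.8], 'conf': 0.84}
bin_white top {'location': [426.0, 226.0], 'conf': 0.63}
bin_black scene {'location': [304.1, 259.6], 'conf': 0.85}
bin_black scene {'location': [179.3, 366.5], 'conf': 0.49}
```

Run:
```python
from h import *
import pickle
t=imaging.read_camera('top'); s=imaging.read_camera('scene')
pickle.dump((t,s),open('ts.pkl','wb'))
o=ctrl.get_obs(); p0=o['eef_pos']
ctrl.move_l([p0[0],p0[1],0.38],rate=0.3)
ctrl.goto([0.40,0.347,0.38],[0,1,0,0])
o=ctrl.get_obs(); p=imaging.read_camera('wrist')
pickle.dump((o,p),open('w1.pkl','wb')); save(p['frame'],'w1'); print(o['time_s'],o['eef_pos'],o['eef_rot'],o['joint_positions'])
for nm in ['hook_tip','basket_tab','hook','basket']:
    for d in imaging.spot_point(p,nm)[:3]: print(nm,d)
```

```text
6.1 [0.4004696  0.34653435 0.37999463] [ 5.56053310e-04  9.99999838e-01 -7.78921227e-05  8.82611240e-05] [ 6.91744212e-01  1.90964582e-01  1.37467044e+00 -2.32598456e-04
  1.57592119e+00 -8.77941204e-01]
hook_tip {'location': [328.1, 248.0], 'conf': 0.76}
basket_tab {'location': [435.6, 187.2], 'conf': 0.91}
basket_tab {'location': [318.6, 271.7], 'conf': 0.8}
basket_tab {'location': [413.5, 279.3], 'conf': 0.62}
hook {'location': [324.9, 217.3], 'conf': 0.62}
basket {'location': [397.9, 254.4], 'conf': 0.95}
basket {'location': [318.3, 240.1], 'conf': 0.8}
basket {'location': [413.3, 173.6], 'conf': 0.76}
```

View pics/w1.png

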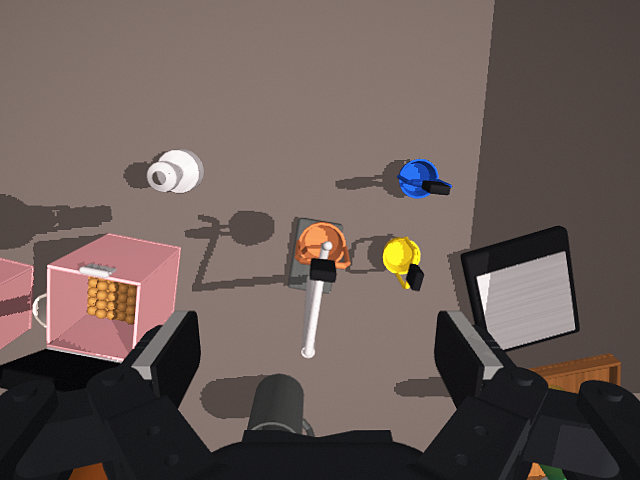

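The wrist view shows the copper basket's cup at (322,245), its black tab at (323,270), and the wire running from the tip (328,247) to the post (307,352). The blue and yellow look-alikes stand clear at (420,178) and (402,258).

Run:
```python
from h import *
import pickle
o,p=pickle.load(open('w1.pkl','rb'))
X,uv=cloud(p,None,o)
rgb=p['frame'][uv[:,1],uv[:,0]].astype(int)
loc=(abs(X[:,0]-0.48)<0.12)&(abs(X[:,1]-0.34)<0.07)
roi=(uv[:,0]>285)&(uv[:,0]<355)&(uv[:,1]>215)&(uv[:,1]<362)
X_,c_,u_=X[roi&loc],rgb[roi&loc],uv[roi&loc]
tab=(c_.max(1)<60)&(X_[:,2]>0.19)
print('tab',tab.sum(),X_[tab].min(0).round(4),X_[tab].max(0).round(4),np.median(X_[tab],0).round(4))
top=tab&(X_[:,2]>X_[tab][:,2].max()-0.006)
import cv2
r=cv2.minAreaRect((X_[top][:,:2]*1000).astype(np.float32)); print('tabrect',r, X_[top][:,2].mean())
steel=(X_[:,2]>0.14)&(c_.max(1)>90)&(c_.max(1)-c_.min(1)<30)
S=X_[steel]; print('steel',len(S)); 
# bins by row
for v in range(236,362,8):
    m=steel&(abs(u_[:,1]-v)<3)
    if m.sum()>2: print(v,X_[m].mean(0).round(4),X_[m][:,2].max().round(4),m.sum())
m=S
A=np.polyfit(S[:,0],S[:,1],1); print('line',A,np.arctan(A[0]), S.min(0),S.max(0))
for lo in [0.192,0.2]:
    a=S[S[:,2]>lo]; print(lo,a.min(0).round(4),a.max(0).round(4))
foot=(X_[:,2]>0.006)&(X_[:,2]<0.018); print(cv2.minAreaRect((X_[foot][:,:2]*1000).astype(np.float32)))
```

```text
tab 447 [0.4419 0.3388 0.1901] [0.4528 0.3604 0.2125] [0.4447 0.3498 0.2095]
tabrect ((447.58160400390625, 349.3752746582031), (21.17365264892578, 10.196605682373047), 86.35918426513672) 0.21013206632363354
steel 966
244 [0.424  0.3526 0.1989] 0.2016 46
252 [0.437  0.351  0.1791] 0.2017 39
260 [0.4446 0.3429 0.174 ] 0.176 11
276 [0.4494 0.3382 0.2091] 0.2093 3
284 [0.4676 0.3458 0.1795] 0.1823 44
292 [0.4743 0.3446 0.182 ] 0.1848 43
300 [0.4813 0.3433 0.1844] 0.1863 43
308 [0.4883 0.3421 0.1867] 0.1891 44
316 [0.4962 0.3409 0.187 ] 0.1915 46
324 [0.509  0.3373 0.1777] 0.194 67
332 [0.5131 0.3366 0.1859] 0.1962 61
340 [0.5176 0.3359 0.1927] 0.1981 60
348 [0.5228 0.3357 0.198 ] 0.2007 64
356 [0.5295 0.3357 0.1986] 0.2017 28
line [-0.17499834  0.42692314] -0.17324405611853633 [0.42201614 0.32320885 0.14004351] [0.53221433 0.35665257 0.21096717]
0.192 [0.422  0.3299 0.192 ] [0.5322 0.3567 0.211 ]
0.2 [0.4225 0.3338 0.2   ] [0.5283 0.3557 0.211 ]
((497.1846618652344, 340.42864990234375), (60.11259078979492, 100.0390625), 80.34020233154297)
```

```bash
cat >> h.py <<'E'
from scipy.spatial.transform import Rotation as Ro
def Q(yaw): return (Ro.from_euler('z',yaw)*Ro.from_quat([0,1,0,0])).as_quat()
def st(l=''):
    o=ctrl.get_obs(); print(l,round(o['time_s'],2),o['eef_pos'].round(4),'F',o['force'].round(1),'gap',round(o['finger_gap'],4)); return o
E
python3 - <<'E'
from h import *
q=Q(-0.064)
ctrl.move_gripper(0.05,40)
ctrl.goto([0.4478,0.3492,0.25],q); st('above')
ctrl.move_l([0.4478,0.3492,0.1845],rate=0.08); st('down')
ctrl.move_gripper(0.0,40); st('grip')
p=imaging.read_camera('wrist'); save(p['frame'],'w2')
p=imaging.read_camera('scene'); save(p['frame'][100:260,240:420].repeat(3,0).repeat(3,1),'s2')
E
```

```text
above 7.4 [0.4482 0.3496 0.251 ] F [-0.6 -0.4 -0.1] gap 0.0498
down 8.37 [0.4482 0.3495 0.1851] F [-0.  -0.1 -0.1] gap 0.0501
grip 8.72 [0.448  0.3495 0.1851] F [-0.9  0.7  2.3] gap 0.021
```

View pics/w2.png

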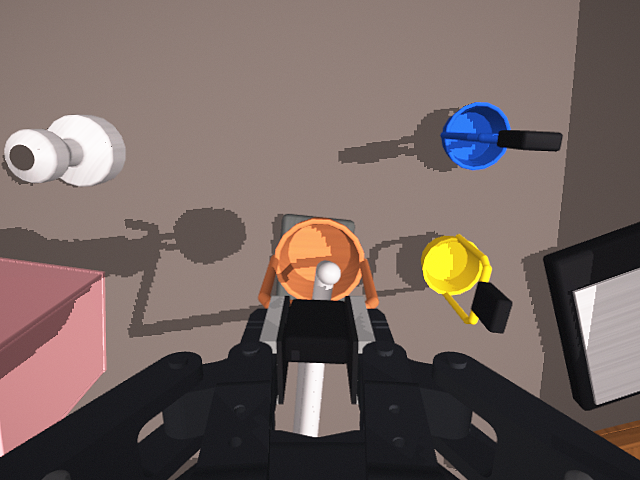

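View pics/s2.png

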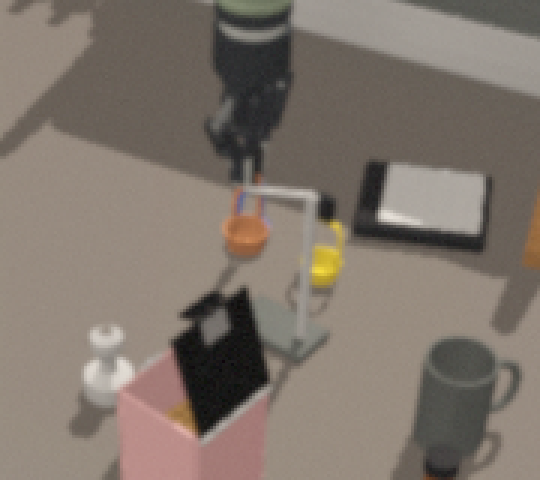

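The pads hold the black tab (gap 21 mm) and the hook tip at (327,273) is clear between the fingers. Next I lift and draw it out, and fit the bins from the saved pictures.

```bash
python3 - <<'E'
from h import *
o=st()
p0=o['eef_pos'].copy()
p1=p0+[0,0,0.038]; ctrl.move_l(p1,rate=0.08); st('up')
d=-np.array([np.cos(-.171),np.sin(-.171),0])
p2=p1+0.085*d; ctrl.move_l(p2,rate=0.1); st('out')
ctrl.move_l(p2+[0,0,0.07],rate=0.2); st('raise')
p=imaging.read_camera('wrist'); save(p['frame'],'w3')
E
cat > fit.py <<'E'
from h import *
import pickle,sys
from scipy.optimize import minimize
t,s=pickle.load(open('ts.pkl','rb'))
C=[];G=[]
for p in (t,s):
    X,uv=cloud(p); C.append(X); G.append(p['frame'][uv[:,1],uv[:,0]].astype(int))
for name,c0 in dict(green=(.55,-.12),white=(.44,-.345),black=(.525,.098)).items():
  for k,cam in ((0,'top'),(1,'scene')):
    X,g=C[k],G[k]
    near=(abs(X[:,0]-c0[0])<.09)&(abs(X[:,1]-c0[1])<.09)
    pink=near&(g[:,0]-g[:,1]>25)&(g[:,2]>g[:,1]-0)&(X[:,2]>.01)&(X[:,2]<.137)
    rim=pink&(X[:,2]>.122)
    if rim.sum()>10: print(name,cam,rim.sum(),cv2.minAreaRect((X[rim][:,:2]*1000).astype(np.float32)),X[rim][:,2].max().round(4))
    # outer wall fit: points on pink outside walls
    P=X[pink]
    print('   pink',len(P),P.min(0).round(3),P.max(0).round(3))
    cov=near&(X[:,2]>.15); P=X[cov]; print('   cover pts',len(P),np.median(P,0).round(3))
    for z0 in np.arange(.15,.25,.02):
        m=P[(P[:,2]>=z0)&(P[:,2]<z0+.02)]
        if len(m): print('      ',z0.round(2),len(m),m.mean(0).round(4),m.min(0).round(4),m.max(0).round(4))
E
python3 fit.py
```

```text
8.82 [0.4481 0.3495 0.1851] F [-0.5  0.2  2.5] gap 0.021
up 9.46 [0.4478 0.3493 0.2227] F [ 0.7  0.6 -0.6] gap 0.0215
out 10.46 [0.3647 0.3641 0.2232] F [ 0.1 -0.3 -0.8] gap 0.0207
raise 10.96 [0.3644 0.3636 0.2924] F [ 0.1 -0.8 -1.1] gap 0.0215
green top 20 ((549.4722900390625, -112.78535461425781), (95.41316223144531, 94.11576843261719), 74.99727630615234) 0.1353
   pink 38 [ 0.493 -0.167  0.01 ] [ 0.605 -0.055  0.135]
   cover pts 542 [ 0.613 -0.127  0.202]
       0.15 103 [ 0.6045 -0.1254  0.1607] [ 0.5906 -0.1728  0.1504] [ 0.6181 -0.0804  0.1697]
       0.17 99 [ 0.609  -0.1274  0.1798] [ 0.5942 -0.1764  0.17  ] [ 0.6235 -0.0789  0.1898]
       0.19 113 [ 0.6139 -0.1271  0.1992] [ 0.5998 -0.1769  0.1903] [ 0.6283 -0.08    0.2099]
       0.21 74 [ 0.6198 -0.1272  0.2212] [ 0.6035 -0.1788  0.2101] [ 0.6355 -0.081   0.2296]
       0.23 152 [ 0.6196 -0.1304  0.2403] [ 0.6067 -0.177   0.23  ] [ 0.6374 -0.0839  0.2491]Traceback (most recent call last):
  File "fit.py", line 17, in <module>
    print('   pink',len(P),P.min(0).round(3),P.max(0).round(3))
                           ~~~~~^^^
    return umr_minimum(a, axis, None, out, keepdims, initial, where)
ValueError: zero-size array to reduction operation minimum which has no identity
```

View pics/w3.png

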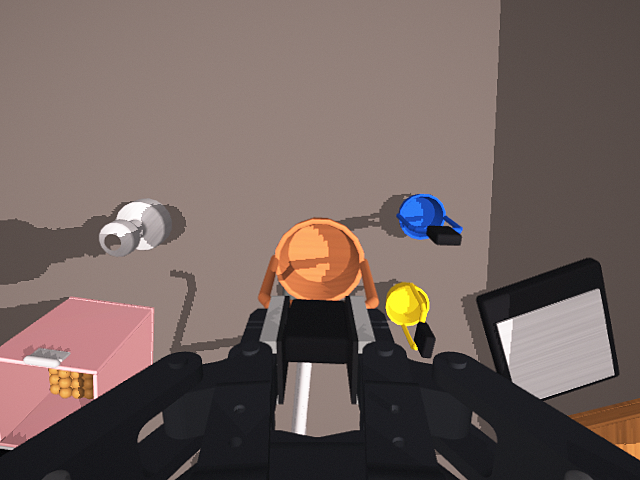

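The basket hangs free in the gripper at (320,260). Next is a proper bin fit.

```bash
cat > fit.py <<'E'
from h import *
import pickle
from scipy.optimize import least_squares
t,s=pickle.load(open('ts.pkl','rb'))
def ringd(q): # signed dist to square ring centred line half 48
    return np.maximum(abs(q[:,0]),abs(q[:,1]))-.048
def fit(P,c0,yaw0):
    def f(v):
        c,s_=np.cos(v[2]),np.sin(v[2]); d=P[:,:2]-v[:2]
        q=np.c_[d[:,0]*c+d[:,1]*s_, -d[:,0]*s_+d[:,1]*c]; return ringd(q)
    return least_squares(f,[*c0,yaw0],loss='soft_l1',f_scale=.003)
def cover(X,b):
    c,s_=np.cos(b[2]),np.sin(b[2]); d=X[:,:2]-b[:2]
    q=np.c_[d[:,0]*c+d[:,1]*s_, -d[:,0]*s_+d[:,1]*c, X[:,2]]
    m=(abs(q[:,1])<.05)&(q[:,2]>.15)&(abs(q[:,0])<.12)
    r=np.hypot(q[:,0]-.05,q[:,2]-.133); m&=(r<.104)&(r>.03)
    a=np.arctan2(q[m,2]-.133,-(q[m,0]-.05)); return m.sum(),np.percentile(a,[5,25,50,75,95]).round(3)
if __name__=='__main__':
  for name,c0 in dict(green=(.55,-.12),white=(.44,-.345),black=(.525,.098)).items():
    for y0 in (-.2,.2):
     for k,p in (('top',t),('scene',s)):
      X,uv=cloud(p)
      near=(abs(X[:,0]-c0[0])<.085)&(abs(X[:,1]-c0[1])<.085)
      P=X[near&(X[:,2]>.115)&(X[:,2]<.137)]
      r=fit(P,c0,y0); print(name,k,len(P),r.x.round(4),'cost',round(r.cost/len(P)*1e6,3),'cover',cover(X,r.x))
E
python3 fit.py
```

```text
green top 288 [ 0.549  -0.1119 -0.2598] cost 1.668 cover (np.int64(347), array([1.789, 1.807, 1.82 , 1.834, 1.858]))
green scene 489 [ 0.5501 -0.1145 -0.2543] cost 2.129 cover (np.int64(436), array([1.811, 1.839, 1.849, 1.861, 1.89 ]))
green top 288 [ 0.549  -0.1119 -0.2598] cost 1.668 cover (np.int64(347), array([1.789, 1.807, 1.82 , 1.834, 1.858]))
green scene 489 [ 0.5501 -0.1146 -0.2551] cost 2.128 cover (np.int64(436), array([1.812, 1.839, 1.849, 1.862, 1.891]))
white top 224 [ 0.4374 -0.3449  0.0973] cost 2.438 cover (np.int64(654), array([0.875, 0.904, 0.922, 0.945, 0.994]))
white scene 419 [ 0.4388 -0.3463  0.0773] cost 1.664 cover (np.int64(1572), array([0.86 , 0.885, 0.902, 0.922, 0.965]))
white top 224 [ 0.4374 -0.3449  0.0973] cost 2.438 cover (np.int64(654), array([0.875, 0.904, 0.922, 0.945, 0.994]))
white scene 419 [ 0.4388 -0.3463  0.0773] cost 1.664 cover (np.int64(1572), array([0.86 , 0.885, 0.902, 0.922, 0.964]))
black top 169 [ 0.525   0.0987 -0.2045] cost 2.89 cover (np.int64(281), array([1.279, 1.302, 1.315, 1.343, 1.391]))
black scene 359 [ 0.5267  0.098  -0.2113] cost 2.304 cover (np.int64(721), array([1.236, 1.259, 1.273, 1.291, 1.33 ]))
black top 169 [ 0.525   0.0987 -0.2045] cost 2.89 cover (np.int64(281), array([1.279, 1.302, 1.315, 1.343, 1.391]))
black scene 359 [ 0.5267  0.098  -0.2113] cost 2.304 cover (np.int64(721), array([1.236, 1.259, 1.273, 1.291, 1.33 ]))
```

```bash
cat >> h.py <<'E'
BIN=dict(green=(.5496,-.1132,-.256),white=(.438,-.3456,.086),black=(.526,.0984,-.207))
def W(b,x,y,z):
    c,s=np.cos(b[2]),np.sin(b[2]); return np.array([b[0]+c*x-s*y,b[1]+s*x+c*y,z])
E
python3 - <<'E'
from h import *
import pickle
b=BIN['green']; q=Q(b[2])
ctrl.move_l([0.385,-0.05,0.295],q,rate=0.25); st()
ctrl.move_l(W(b,-.008,0,.295),rate=0.2); o=st()
p=imaging.read_camera('wrist'); save(p['frame'],'w4'); pickle.dump((o,p),open('w4.pkl','wb'))
t=imaging.read_camera('top'); save(t['frame'][180:330,250:450].repeat(4,0).repeat(4,1),'t4')
from fit import fit
X,uv=cloud(p,None,o)
P=X[(abs(X[:,0]-b[0])<.085)&(abs(X[:,1]-b[1])<.085)&(X[:,2]>.115)&(X[:,2]<.137)]
r=fit(P,b[:2],b[2]); print(len(P),r.x.round(4),r.cost/len(P)*1e6)
E
```

```text
12.82 [ 0.3848 -0.0495  0.295 ] F [ 0.1 -0.4 -0.8] gap 0.0214
 13.81 [ 0.5412 -0.1108  0.2949] F [-0.1 -0.3 -0.7] gap 0.0212
3216 [ 0.5481 -0.1132 -0.2595] 1.6345259178542937
```

View pics/w4.png

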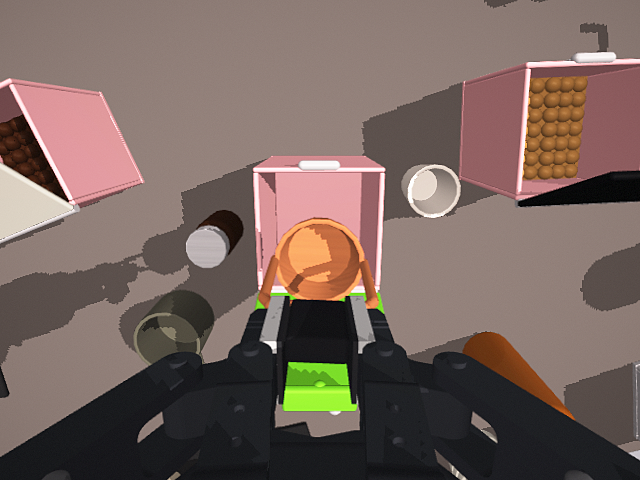

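View pics/t4.png

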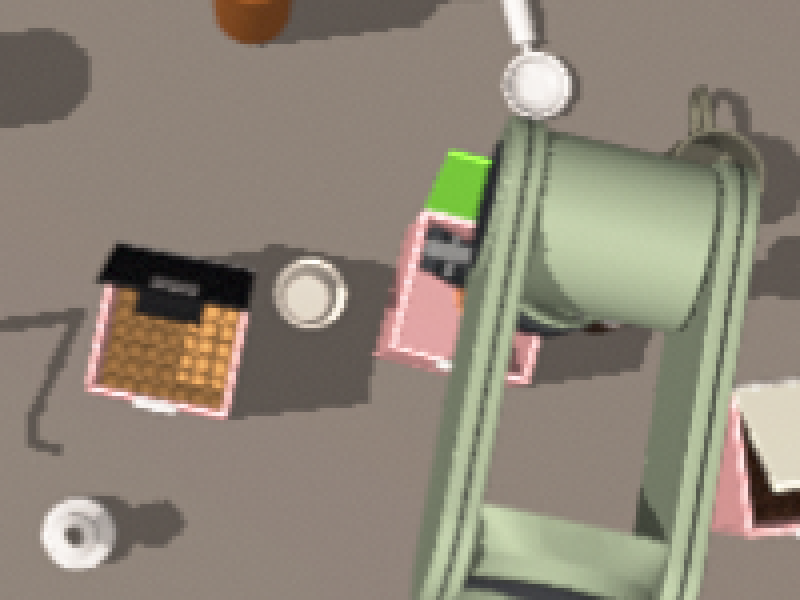

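The view shows the basket centred over the open green bin (bin 255–385 across), and the wrist-camera fit agrees within 2 mm. I'll lower it.

Run:
```python
from h import *
b=BIN['green']
ctrl.move_l(W(b,-.009,0,.12),rate=0.12); f0=st()['force'][2]
for z in np.arange(.116,.084,-.003):
    ctrl.move_l(W(b,-.009,0,z),rate=0.05); o=ctrl.get_obs()
    if abs(o['force'][2]-f0)>2.5: break
st('contact')
ctrl.move_gripper(0.036); st('open')
ctrl.move_l(W(b,-.009,0,.30),rate=0.15); o=st('up')
p=imaging.read_camera('wrist'); save(p['frame'],'w5')
```

```text
15.52 [ 0.5414 -0.111   0.1207] F [ 0.3 -0.2 -0.5] gap 0.0211
contact 18.02 [ 0.5417 -0.1106  0.09  ] F [-0.3  1.4  4.8] gap 0.0209
open 18.31 [ 0.5408 -0.1109  0.0888] F [ 0.1  0.1 -0.4] gap 0.0358
up 19.87 [ 0.5405 -0.1108  0.2991] F [-0.4 -0.5  0.3] gap 0.0357
```

View pics/w5.png

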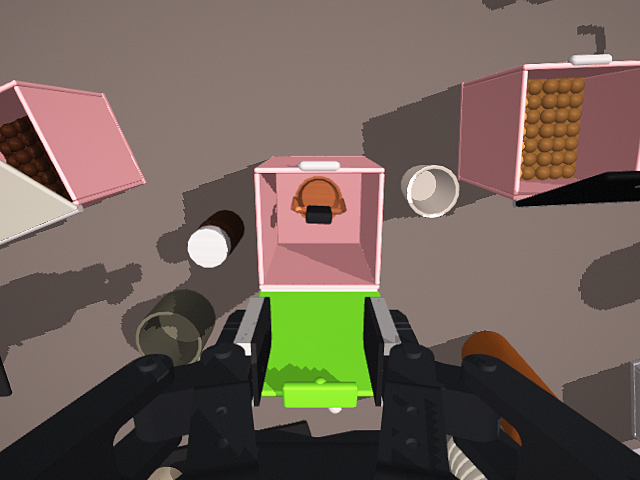

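The basket stands upright in the green bin at (318,200). Next I close the green cover.

```bash
cat >> h.py <<'E'
def arc(b,th,off=0.0):
    s=np.interp(th,[.15,1.5],[.098,.075])
    x=.05-s*np.cos(th)+(.005+off)*np.sin(th)+.011
    z=.133+s*np.sin(th)+(.005+off)*np.cos(th)
    return W(b,x,0,z)
def close_cover(b,th0,presteps=()):
    q=Q(b[2])
    for th in np.arange(th0,.16,-.16):
        ctrl.move_l(arc(b,th),q,rate=0.12)
        o=ctrl.get_obs()
        f=np.linalg.norm(o['force'])
        if f>25: print('FORCE',th,o['force']); return False
    o=st('swept')
    ctrl.move_l(W(b,-.04,0,.152),rate=0.08); f0=st('prepress')['force'][2]
    return True
def press(b):
    mx=0
    for z in np.arange(.150,.1335,-.0015):
        ctrl.move_l(W(b,-.04,0,z),rate=0.03); o=ctrl.get_obs(); f=o['force'][2]; mx=max(mx,f)
        print(round(z,4),o['eef_pos'][2].round(4),round(f,1),end=' | ')
        if o['eef_pos'][2]<.1395 and f>16 or f>26: break
    st('\npressed max %.1f'%mx)
E
python3 - <<'E'
from h import *
b=BIN['green']
ctrl.move_gripper(0.0)
ctrl.move_l(W(b,.125,0,.30),rate=0.2)
ctrl.move_l(W(b,.125,0,.205),rate=0.15); st('behind')
if close_cover(b,1.8): press(b)
ctrl.move_l(W(b,-.04,0,.30),rate=0.2); o=st('up')
p=imaging.read_camera('wrist'); save(p['frame'],'w6')
p=imaging.read_camera('scene'); save(p['frame'],'s6')
E
```

```text
behind 21.95 [ 0.6709 -0.1449  0.2064] F [-0.5 -0.7  0.3] gap -0.0001
swept 25.1 [ 0.5175 -0.1048  0.1572] F [0.  0.5 0.3] gap 0.0002
prepress 25.36 [ 0.511  -0.1031  0.1523] F [ 0.4  0.4 -0.2] gap -0.0001
0.15 0.1501 0.1 | 0.1485 0.1488 1.9 | 0.147 0.148 7.2 | 0.1455 0.1468 8.1 | 0.144 0.1439 -0.7 | 0.1425 0.1421 -0.3 | 0.141 0.1407 -0.0 | 0.1395 0.1393 -0.3 | 0.138 0.1381 1.0 | 0.1365 0.1379 9.6 | 0.135 0.1378 17.4 | 
pressed max 17.4 28.11 [ 0.5111 -0.1031  0.1378] F [-5.   1.2 17.4] gap 0.0
up 29.08 [ 0.5102 -0.1029  0.2985] F [ 0.7  0.2 -0.3] gap -0.0002
```

View pics/w6.png

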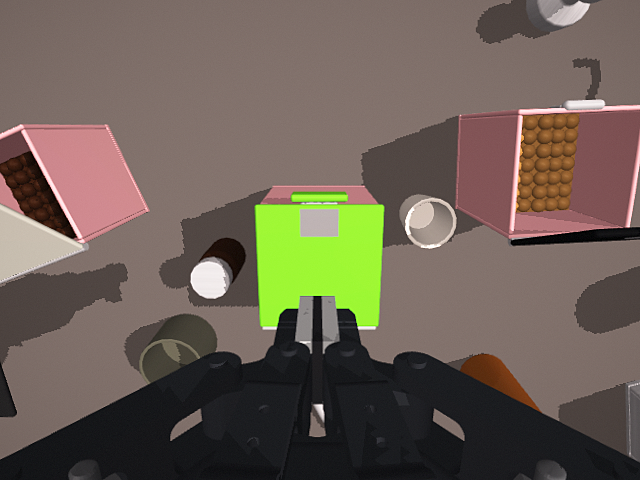

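View pics/s6.png

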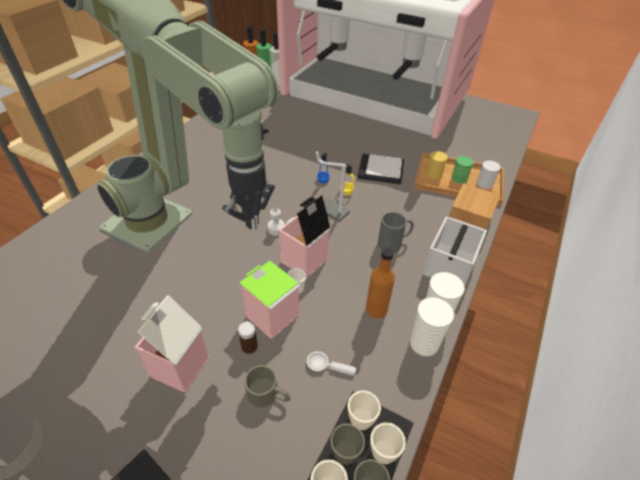

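The green cover is flat, and the press showed the snap at about 8 N and then a hard stop at z = 0.138. White is next.

Run:
```python
from h import *
b=BIN['white']
a=arc(b,1.15,.008)
ctrl.move_l([a[0],a[1],.30],Q(b[2]),rate=0.25)
ctrl.move_l(a,rate=0.15); st('behind')
if close_cover(b,1.1): press(b)
ctrl.move_l(W(b,-.04,0,.30),rate=0.2); o=st('up')
p=imaging.read_camera('wrist'); save(p['frame'],'w7')
```

```text
behind 31.03 [ 0.4783 -0.3421  0.2132] F [-0.2 -0.1  1.3] gap -0.0005
swept 32.64 [ 0.4094 -0.3479  0.1659] F [-0.9 -0.6 -0.5] gap 0.0001
prepress 33.02 [ 0.398  -0.349   0.1519] F [-0.3 -0.2 -1.2] gap -0.0002
0.15 0.1501 0.6 | 0.1485 0.1487 1.5 | 0.147 0.1479 6.4 | 0.1455 0.1475 11.9 | 0.144 0.1447 2.8 | 0.1425 0.142 -0.1 | 0.141 0.1405 0.4 | 0.1395 0.1393 -0.7 | 0.138 0.1381 -0.4 | 0.1365 0.138 9.2 | 0.135 0.1378 17.4 | 
pressed max 17.4 35.77 [ 0.3983 -0.3493  0.1378] F [-4.5  3.4 17.4] gap 0.0003
up 36.74 [ 0.3976 -0.3486  0.2985] F [-0.7  0.6 -0.9] gap 0.0001
```

View pics/w7.png

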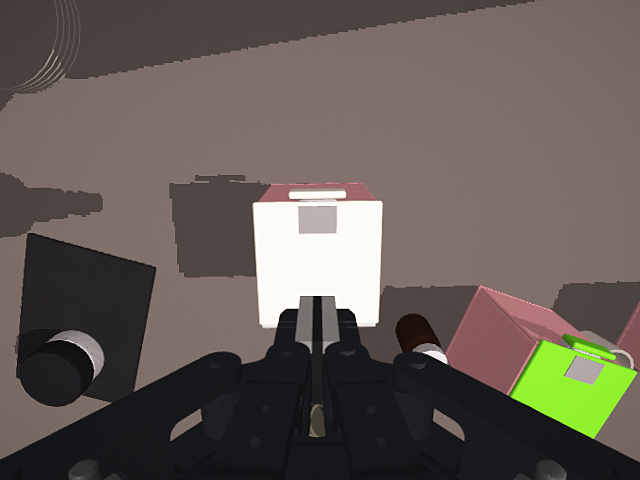

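The white cover lies flat on its bin (255–382 across, pad at (318,220)). Black is next.

Run:
```python
from h import *
b=BIN['black']
a=arc(b,1.55,.012)
ctrl.move_l([a[0],a[1],.31],Q(b[2]),rate=0.3)
ctrl.move_l(a,rate=0.15); st('behind')
if close_cover(b,1.5): press(b)
ctrl.move_l(W(b,-.04,0,.32),rate=0.2); o=st('up')
p=imaging.read_camera('wrist'); save(p['frame'],'w8')
ctrl.goto([.3,0.0,.38],Q(0)); st()
t=imaging.read_camera('top'); save(t['frame'],'t8')
s=imaging.read_camera('scene'); save(s['frame'],'s8')
from scipy.optimize import least_squares
for n,b in BIN.items():
  for k,p in (('top',t),('scene',s)):
    X,_=cloud(p); d=X-[b[0],b[1],0]; c,s_=np.cos(b[2]),np.sin(b[2])
    q=np.c_[d[:,0]*c+d[:,1]*s_,-d[:,0]*s_+d[:,1]*c,X[:,2]]
    m=(abs(q[:,0])<.042)&(abs(q[:,1])<.042)&(q[:,2]>.1)
    if m.sum()>20:
        a=np.polyfit(q[m,0],q[m,2],1); print(n,k,m.sum(),'slope',a.round(4),np.median(q[m,2]).round(4))
```

```text
behind 39.36 [0.6014 0.0825 0.2093] F [-0.4  0.1  0.2] gap 0.0002
swept 41.79 [0.4944 0.105  0.159 ] F [ 0.3 -0.2 -1.2] gap 0.0001
prepress 42.08 [0.4869 0.1066 0.1521] F [-0.4 -0.1  0. ] gap 0.0003
0.15 0.1501 -0.6 | 0.1485 0.1487 1.5 | 0.147 0.148 7.1 | 0.1455 0.1469 10.2 | 0.144 0.144 -0.7 | 0.1425 0.1421 -0.0 | 0.141 0.1407 -0.3 | 0.1395 0.1394 0.8 | 0.138 0.1381 0.7 | 0.1365 0.1379 10.9 | 0.135 0.1378 19.7 | 
pressed max 19.7 44.83 [0.4871 0.1067 0.1378] F [-5.5 -0.6 19.7] gap -0.0003
up 45.9 [0.4863 0.1065 0.3186] F [-0.1  0.   0.4] gap 0.0001
 46.84 [3.007e-01 1.000e-04 3.796e-01] F [-0.6  0.2  0.6] gap 0.0002
green top 908 slope [-0.002  0.138] 0.138
green scene 930 slope [-0.0017  0.1383] 0.1383
white top 890 slope [-0.0054  0.1382] 0.1382
white scene 1290 slope [-0.0029  0.1383] 0.1383
black top 924 slope [-0.0022  0.1381] 0.1382
black scene 649 slope [-0.0052  0.1383] 0.1384
```

View pics/t8.png

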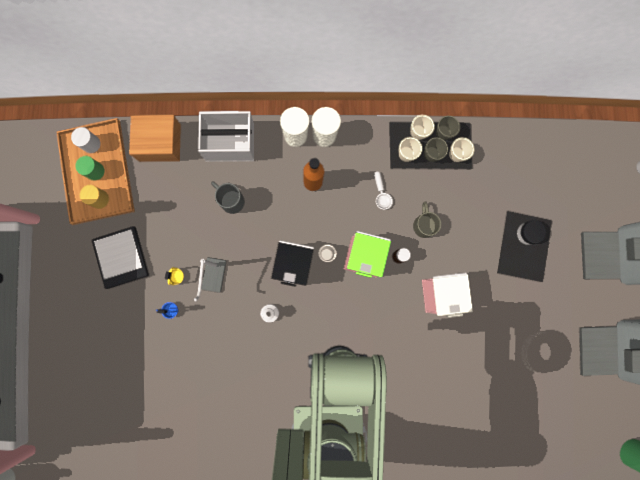

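View pics/s8.png

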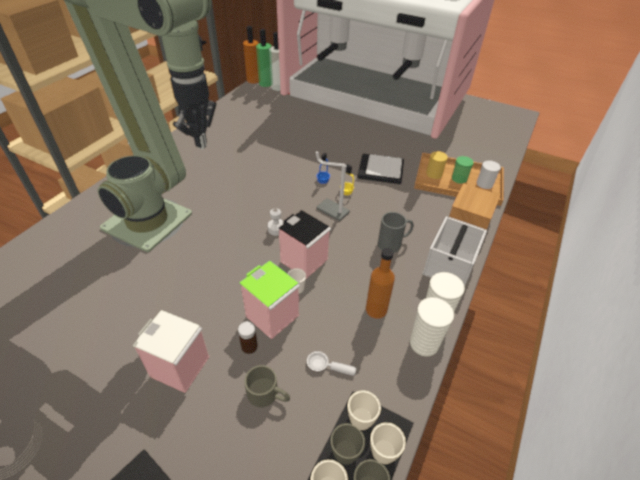

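All three covers are flat at z = 0.138, with slopes under 0.006 rad. The bystanders sit at the same pixels as at the start, the hook is empty, and the arm is clear.

```bash
python3 -c "
from h import *
ctrl.hand_in(); st()"
```

```text
the job is handed in; nothing more can be done
the job is handed in; nothing more can be done
```

The copper basket is off its hook and standing upright in the green bin. The green, white and black covers were then pressed shut in that order, and I handed the job in at about 47 s.

- **Covers:** each one snapped at about 8–12 N and then stopped hard at z = 0.138 m, with a peak press of 17–20 N. Afterwards both fixed cameras measured all three as flat, with a slope below 0.006 rad.
- **Bystanders and look-alikes:** by eye in the top picture they sit at the same pixels as at the start. I did not measure this beyond the pictures.
- **Not checked:** I could not see the basket again once the green cover was shut. The last wrist picture before closing showed it upright inside.

No check failed or disagreed.

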